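# Fit the last leg of the footstool

## Robot

A 6-joint arm with a two-finger parallel gripper is mounted at the origin on the work surface. World frame = base frame: x ahead of the robot, y to its left, z up, the work surface at z = 0. Lengths are in m, angles in rad, forces in N, time in s.
With the tool pointing down it reaches from about 0.3 to 0.75 m from the base axis. Payload 8.5 kg.
Tool frame: the origin (TCP) lies at the very end of the fingers, on their centre line; the grasp point (between the pads) lies 19 mm behind it; z points along the fingers, y is the line along which they close (so a half turn about z gives the same grasp; the last joint's range is limited). The gripper opens to 88 mm and grips with 3 to 60 N. Pads are 18 mm wide; open, the fingers measure 123 mm over their backs; the gripper's body (75 mm by 187 mm) begins 45 mm behind the grasp point.
Start: joints at [-1.36, 0.381, 1.297, -0, 1.464, -0.215], TCP at [0.227, -0.501, 0.239] pointing down, gripper open.
Joint ranges: [-3.11, 3.11], [-0.89, 2.33], [0.22, 2.48], [-1.42, 4.56], [0.17, 2.85], [-2.88, 2.88]. Speed limits (rad/s): [2.39, 2.39, 3.14, 3.14, 3.14, 3.14].

## Interface

Orientations are given as [roll, pitch, yaw] about the fixed x, y, z axes, in that order (R = Rz(yaw) Ry(pitch) Rx(roll)).
In Python, from station import robot gives the robot as it stands.
- The arm moves only by the tool move_arm, never from a script. Its argument "targets" is a list of rows, each a list of 7 numbers: the shift along the tool's x, y, z normalised to -1 to 1, where 1 is 0.4 m, then the turn, a rotation vector about the tool's x, y, z normalised to -1 to 1, where 1 is 30 degrees, then the opening, from 0 (shut) to 1 (fully open). A call has 1 to 20 rows; each row shifts and turns the commanded pose from where the row before left it, along the tool's axes as they then stand; what a row does not reach is not made up. A row lasts 1/10 s, in which the tool goes at most 50 mm and 8.59 degrees, less where a joint would pass 70% of its speed; a pose out of reach is approached as far as the arm can. A call with a number of a shift or a turn outside -1 to 1 is refused whole. A call with a gripper value outside its range is refused whole. The fingers move at their own pace and stop on an object; "squeeze" is the grip in N (left out, the last holds). Time passes only in rows, so rows that do not move let the fingers close. It gives the time, the measured TCP pose, the force, the opening and the grip force at its end, in the units of the state.
- robot.observe(): the state, without advancing time (a new reading comes with each control period).
- robot.read_camera(name): name is "side" or "top" or "wrist"; returns (picture, depth): 480x640x3 uint8, red, green, blue; 480x640 float32, m along the optical axis (not along the pixel's ray), 0 where there is no reading.
- robot.camera_params(name): a dict with "K" (3x3 intrinsics, pixels), "view" (4x4, takes a point from world to camera coordinates); the wrist camera has in their place "T_tool_cam" (4x4, takes a point from camera to tool coordinates, whose origin is the TCP and whose axes are the flange's). Camera axes: x right, y down, z forward; pixel columns grow to the right and rows downward; lengths in m; the calibration is good to about 2 mm. The wrist camera is an equidistant fisheye: a pixel r from the principal point sees the ray r / f radians off the axis. A picture is of the moment at which its call begins: read the wrist's pose just before it. camera_params takes no time and is no camera call.
- robot.close_job(): hands the job in; it is judged then, once.
Trained networks look in the newest picture that a camera, given by its name, has taken for a name from the list of things; names that differ only in an ending like _2 or _b are one class to them, and where a whole thing is asked for, a point or a joint stands for the part that bears it (a point fixed in the world has none). Each returns a list of dicts, best first, with "confidence" (0 to 1); they miss things now and then, are a little off and sometimes report something else, mostly with a low value. They report only what shows in the picture. A call takes as long as a camera call. They do not tell look-alikes from the thing itself.
- robot.boxes_of(camera, query): "xy" ([column, row] in pixels, amid what is visible of it).
- robot.trace(camera, query): "region" (480x640 bool, what is visible of it) and "xy" ([column, row] in pixels, amid what is visible of it).
The state is a dict: "time_s": time; "q": joint angles; "qd": joint speeds; "joint_efforts": joint torques, N m; "tcp_pos": TCP position; "tool_rot": TCP orientation; "wrist_force": force on the tool from outside, world axes, zero at the start; "wrist_torque": the same for the moment, N m; "grip_width": finger opening in m; "gripper_force": force on a finger pad.
Only numpy, scipy, OpenCV 4.12 (cv2) and the standard library are available. Lean on these libraries where they do the work, as an engineer would, in place of code of your own. Each camera call takes 0.05 s, during which the arm holds its last target. There are 200 camera calls.

## Task

The footstool lying upside down on the bench still lacks one leg. Lift the dark leg, the one that matches the three already fitted, up and off its hook, and lower it, tenon down, into the empty socket, holding it until the tenon is well in rather than dropping it, so that it stands upright with its shoulder fully home on the block. Leave the pale leg hanging, and do not push the footstool, tape measure, bit case or drill about.

Things in the scene. Friction and masses are not known exactly. Their poses are not given: they have to be found in the camera images.
- dark_leg: Loose dark-brown turned leg to be fitted, 160 mm long, 0.15 kg, hanging foot up. Origin: lower end of the tenon; z up its axis. Along z: tenon 24 mm diameter, 0-26 mm (3 mm chamfer); flat shoulder at 26 mm; body 40 mm diameter to 63 mm, tapering to a neck 20 mm diameter from 88 to 126 mm; square foot block 44 x 44 mm (sides along x and y), 126 to 160 mm.
- dark_leg_foot (a point): The point on the dark leg's axis in the middle of its square foot block, 143 mm above the tenon end, 17 mm below the top: where to grip it from above.
- stand_a: Fixed drying stand that holds the dark leg (left or right of stand_b). Origin: on the bench straight below the hanging leg's axis; x points from the leg to the post, so the hook is open to -x. Plywood base 170 x 80 x 12 mm (x -60 to 110 mm), steel post 16 mm thick at x = 70 mm, 168 mm tall. To free the leg lift it more than 11 mm but less than 28 mm, then draw it out to -x by 65 mm or more.
- stand_a_hook (a point): On stand_a's hook, midway between its prongs, level with their tops (168 mm above the bench), on the leg's hanging axis. Two level steel prongs 8 mm thick run along the stand's x, centres at y = +/-18.5 mm, gap 29 mm; the leg's neck hangs in the gap, the foot block rests on the prongs. Their front tips, 34 mm to -x of this point, turn up to 11 mm above it.
- stand_b: A second fixed drying stand, the same as stand_a, that holds the pale leg.
- pale_leg: A pale wooden leg of the same shape and size as dark_leg, hanging on stand_b, for another stool: a bystander, to be left hanging. Same axes as dark_leg.
- stool: Footstool upside down on the bench, loose, 1.8 kg. Origin: centre of the round dark seat's face on the bench; z up. Seat 260 mm diameter, 20 mm thick; on it a mid-brown leg block 180 x 180 x 30 mm, its top 50 mm above the bench. Three legs like dark_leg fitted at (-60, 60), (-60, -60), (60, -60) mm, foot tops 184 mm above the bench; empty socket at (60, 60) mm.
- socket (a point): Centre of the mouth of the empty socket, on the top of the leg block (50 mm above the bench). The hole is round, 28 mm diameter, 30 mm deep, with a 2 mm chamfer. When the leg is home its shoulder rests on the block and its tenon end lies 26 mm below this point.
- tape_measure: Black tape measure with yellow discs, 72 x 46 x 66 mm tall, standing on the bench, origin under its centre; a bystander, leave it alone.
- bit_case: Open wooden case of drill bits, 110 x 160 x 30 mm tall, origin under its centre; a bystander, leave it alone.
- drill: Cordless drill standing on its battery, 195 mm long (chuck end at x = -135 mm, battery to 60 mm) and 192 mm tall, 78 mm wide, origin under the centre of the battery; a bystander, leave it alone.
- stand_b_hook (a point): The same point on stand_b's hook, where the pale leg hangs.
Not all that is in view belongs to the job. What is shaped like the dark_leg but blue or orange is not meant. Leave any pink look-alike of the stand_a alone.

How it is judged:
By the outcome, as a careful person would: the job done as asked, in the order asked, and still so for the second after the job is handed in, with the robot touching nothing.
It also fails if it takes over 51 s, if anything falls off the work surface, if the arm or the gripper's body presses on something with over 40 N, if the wrist force passes 120 N, or if a joint passes its speed limit or range.

## Working session

There is one attempt and no reset: what is moved stays moved. The work goes in short steps, Python scripts to look and compute and a tool call to move; the robot and the scene stay as the last step left them, time stands still between calls to the robot, and variables do not carry over. Pictures are saved under pics/ and viewed, at most 10 in all, crops included, and the job is handed in when it is done.

Besides the shell and the picture viewer there is one more tool, called after "Emit:" as name(argument=value, ...), one argument or row to a line, values as JSON. move_arm: Moves the arm, as the interface text tells. Scaled input: -1 to 1 covers 0.4 m each way for a shift and 30 degrees each way for a turn. Its arguments: {"type":"object","properties":{"targets":{"type":"array","items":{"type":"array","items":{"type":"number"}}},"squeeze":{"type":"number"}},"required":["targets"]}

```bash
mkdir -p pics; ls; python3 - <<'E'
from station import robot
import cv2,numpy as np
s=robot.observe();print(s['time_s'],s['tcp_pos'],s['tool_rot'],s['grip_width'])
for c in ['side','top']:
    p,d=robot.read_camera(c);cv2.imwrite(f'pics/{c}0.png',p[:,:,::-1]);np.save(f'{c}_d0.npy',d)
    k=robot.camera_params(c);print(c,k['K'],np.round(k['view'],3))
    for q in ['dark_leg','stand_a','stool','socket','stand_a_hook','dark_leg_foot']:
        print(c,q,[(np.round(b['xy']).tolist(),round(b['confidence'],2)) for b in robot.boxes_of(c,q)])
E
```

```text
pics
0.0 [ 0.22709687 -0.50062444  0.23815187] [-3.14019792e+00 -2.71996454e-04  4.25793878e-01] 0.08837462721441655
side [[443.5119451    0.         319.87808747]
 [  0.         443.5119451  243.78672994]
 [  0.           0.           1.        ]] [[-0.999 -0.045 -0.007  0.556]
 [-0.022  0.596 -0.803  0.111]
 [ 0.04  -0.802 -0.596  1.2  ]
 [ 0.     0.     0.     1.   ]]
side dark_leg [([346.0, 206.0], 0.74), ([402.0, 212.0], 0.73)]
side stand_a [([385.0, 194.0], 0.95), ([337.0, 242.0], 0.84), ([317.0, 203.0], 0.76)]
side stool [([320.0, 322.0], 0.67)]
side socket [([321.0, 322.0], 0.71)]
side stand_a_hook [([338.0, 241.0], 0.8), ([381.0, 195.0], 0.56)]
side dark_leg_foot [([280.0, 230.0], 0.86), ([402.0, 215.0], 0.83), ([346.0, 206.0], 0.81)]
top [[587.2627497    0.         318.49075893]
 [  0.         587.2627497  242.40328217]
 [  0.           0.           1.        ]] [[-0.013 -1.     0.003  0.037]
 [-0.997  0.013 -0.071  0.556]
 [ 0.071 -0.004 -0.997  1.709]
 [ 0.     0.     0.     1.   ]]
top dark_leg [([364.0, 195.0], 0.9), ([394.0, 322.0], 0.63), ([387.0, 262.0], 0.53)]
top stand_a [([480.0, 323.0], 0.75), ([441.0, 244.0], 0.57)]
top stool [([265.0, 244.0], 0.89)]
top socket [([265.0, 246.0], 0.56)]
top stand_a_hook [([481.0, 316.0], 0.88), ([380.0, 249.0], 0.66), ([152.0, 245.0], 0.61)]
top dark_leg_foot [([359.0, 199.0], 0.89), ([386.0, 264.0], 0.77), ([394.0, 322.0], 0.56)]
```

View pics/side0.png

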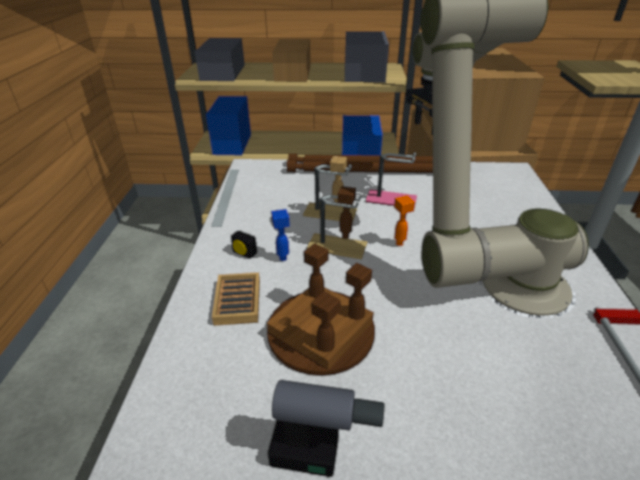

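View pics/top0.png

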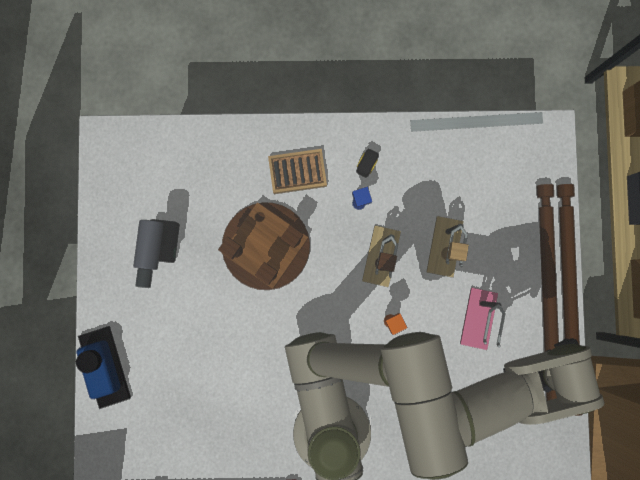

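The top view shows three loose leg candidates plus the pale one: 
- Dark brown at (386,262), hanging on a plywood stand. 
- Pale at (457,251), hanging. 
- Blue at (361,199) and orange at (396,323), both standing on the bench. 

The dark one matches the three fitted legs around (265,245). Its hook is open towards the robot, which is down in the image. The pink stand at (480,320) is a look-alike. I'll confirm with an enlarged crop and measure from depth.

```bash
cat > h.py <<'E'
import numpy as np,cv2
from station import robot
def cloud(c,d):
    k=robot.camera_params(c);K=k['K'];V=np.array(k['view'])
    v,u=np.mgrid[:480,:640];P=np.stack([(u-K[0][2])/K[0][0]*d,(v-K[1][2])/K[1][1]*d,d],-1)
    return (P-V[:3,3])@V[:3,:3]
E
python3 - <<'E'
from h import *
p=cv2.imread('pics/top0.png');d=np.load('top_d0.npy')
W=cloud('top',d)
c=np.hstack([cv2.resize(p[185:305,340:480],None,fx=3.5,fy=3.5,interpolation=cv2.INTER_CUBIC)[:400],cv2.resize(p[190:305,210:320],None,fx=2.7,fy=3.5,interpolation=cv2.INTER_CUBIC)[:400]])
cv2.imwrite('pics/crop1.png',c);print(c.shape)
def blk(u0,u1,v0,v1,z0,z1,n):
    w=W[v0:v1,u0:u1].reshape(-1,3);w=w[(w[:,2]>z0)&(w[:,2]<z1)]
    r=cv2.minAreaRect(w[:,:2].astype(np.float32)*1000);print(n,len(w),np.round(w.mean(0),4),np.round(np.median(w[:,2]),4),r)
blk(372,400,245,280,.18,.23,'dark foot'); blk(442,475,235,270,.18,.23,'pale foot')
blk(345,375,185,212,.13,.2,'blue');blk(380,412,305,340,.13,.2,'orange')
blk(360,405,222,290,.008,.017,'base a');blk(425,468,210,282,.008,.017,'base b')
blk(215,318,195,295,.17,.2,'stool feet');blk(215,318,195,295,.043,.057,'block');blk(215,318,195,295,.014,.026,'seat')
blk(360,405,222,275,.155,.175,'hook a')
E
```

```text
(400, 787, 3)
dark foot 303 [ 0.4896 -0.1471  0.2022] 0.2032 ((483.88836669921875, -146.68934631347656), (44.5644645690918, 58.60334777832031), 79.09910583496094)
pale foot 319 [ 0.5151 -0.3355  0.2014] 0.2026 ((508.7235107421875, -336.29534912109375), (46.53744125366211, 58.600982666015625), 78.12439727783203)
blue 291 [ 0.6691 -0.0881  0.1596] 0.1609 ((670.7325439453125, -88.62722778320312), (45.70655059814453, 45.046958923339844), 16.64091682434082)
orange 299 [ 0.3256 -0.1727  0.1594] 0.1606 ((325.10986328125, -173.83241271972656), (44.24488830566406, 43.82646942138672), 24.732542037963867)
base a 831 [ 0.5144 -0.1478  0.0124] 0.0125 ((516.3504028320312, -157.04293823242188), (130.8434295654297, 199.09715270996094), 88.77622985839844)
base b 934 [ 0.5409 -0.3372  0.0125] 0.0125 ((542.9381103515625, -347.80255126953125), (122.66313934326172, 210.4562530517578), 87.4356689453125)
stool feet 845 [0.5198 0.1821 0.1849] 0.1851 ((548.6193237304688, 186.65969848632812), (164.78277587890625, 163.84381103515625), 54.590850830078125)
block 2698 [0.5535 0.1862 0.0508] 0.051 ((548.7033081054688, 186.65304565429688), (181.1288604736328, 180.35279846191406), 54.58500671386719)
seat 1789 [0.5461 0.1791 0.0206] 0.0207 ((547.026123046875, 177.8329620361328), (274.2298889160156, 280.5759582519531), 89.27850341796875)
hook a 158 [ 0.5287 -0.1556  0.1678] 0.1679 ((513.3643798828125, -153.59255981445312), (44.63096237182617, 107.24190521240234), 75.7522964477539)
```

View pics/crop1.png

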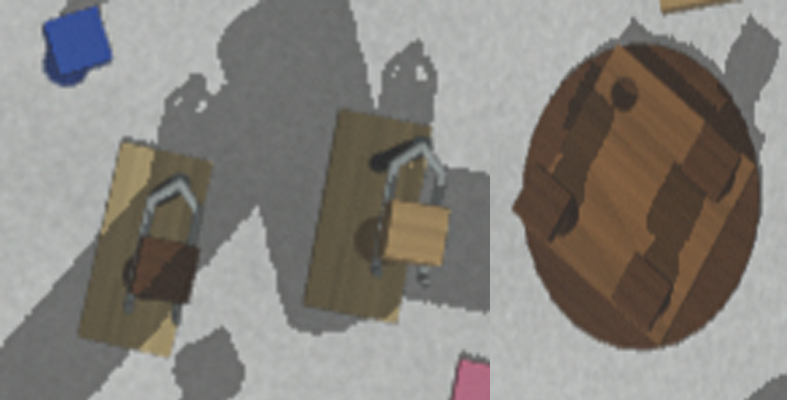

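The crop confirms it: the dark leg hangs on the left plywood stand at crop (165,268), the pale one is at (415,232), and the socket is at (625,93). Next I'll measure the poses more finely.

```bash
cat >> h.py <<'E'
def tomove(pos,yaw,s=None):
    from scipy.spatial.transform import Rotation as R
    s=s or robot.observe();R0=R.from_euler('xyz',s['tool_rot']);t=R.from_euler('xyz',[np.pi,0,yaw])
    a=R0.inv().apply(np.array(pos)-s['tcp_pos']);r=(R0.inv()*t).as_rotvec(degrees=True)
    print('shift/0.4',np.round(a/.4,4),'rot/30',np.round(r/30,4),'norm',np.linalg.norm(a))
E
python3 - <<'E'
from h import *
d=np.load('top_d0.npy');W=cloud('top',d)
def rect(u0,u1,v0,v1,z0,z1,n):
    m=np.zeros((480,640),np.uint8);w=W[v0:v1,u0:u1];m[v0:v1,u0:u1]=(w[...,2]>z0)&(w[...,2]<z1)
    q=W[m>0];r=cv2.minAreaRect(q[:,:2].astype(np.float32)*1000);print(n,np.round(q.mean(0),4),r);return r
rect(372,400,245,280,.196,.21,'foot');rect(442,475,235,270,.196,.21,'pale')
for b in [(222,242,240,270),(255,285,255,290),(270,310,225,260)]: rect(*b,.178,.2,'fitted')
print(W[205:228:2,250:272:2,2].round(3))
h=W[205:228,248:272].reshape(-1,3);h=h[h[:,2]<.044];print('hole',len(h),h.mean(0),h[:,2].min())
c=np.array([.5487,.1867])
for a in [54.585,144.585,234.585,324.585]:
    r=np.radians(a);print(a,c+.06*np.array([np.cos(r)-np.sin(r),np.sin(r)+np.cos(r)]))
tomove([.485,-.147,.33],-.21)
E
```

```text
foot [ 0.4902 -0.1478  0.2031] ((490.1854553222656, -148.41006469726562), (44.72645950317383, 44.22742462158203), 76.90045166015625)
pale [ 0.5158 -0.3369  0.203 ] ((515.77978515625, -337.63043212890625), (45.60067367553711, 43.92531204223633), 80.57135772705078)
fitted [0.5327 0.2678 0.1854] ((533.8955688476562, 269.500732421875), (44.04791259765625, 43.783443450927734), 54.4517936706543)
fitted [0.4648 0.1719 0.1853] ((464.8534240722656, 172.0819091796875), (43.653358459472656, 43.87260055541992), 54.572593688964844)
fitted [0.5624 0.1026 0.1853] ((562.7409057617188, 102.93264770507812), (44.71804428100586, 43.58045196533203), 53.83228302001953)
[[0.015 0.023 0.023 0.047 0.048 0.05  0.023 0.027 0.017 0.028 0.018]
 [0.014 0.018 0.056 0.057 0.052 0.053 0.049 0.051 0.027 0.027 0.016]
 [0.018 0.052 0.053 0.048 0.055 0.057 0.051 0.053 0.056 0.019 0.017]
 [0.024 0.052 0.051 0.059 0.056 0.041 0.055 0.05  0.049 0.05  0.056]
 [0.058 0.05  0.049 0.053 0.024 0.022 0.017 0.055 0.055 0.053 0.049]
 [0.052 0.058 0.044 0.034 0.015 0.024 0.023 0.011 0.056 0.046 0.049]
 [0.05  0.046 0.058 0.014 0.018 0.024 0.026 0.015 0.054 0.053 0.047]
 [0.048 0.054 0.051 0.015 0.019 0.023 0.026 0.053 0.051 0.049 0.046]
 [0.052 0.048 0.047 0.045 0.055 0.047 0.05  0.054 0.043 0.048 0.053]
 [0.046 0.056 0.055 0.053 0.049 0.055 0.052 0.053 0.054 0.05  0.045]
 [0.053 0.049 0.052 0.053 0.051 0.054 0.046 0.05  0.046 0.048 0.045]
 [0.05  0.051 0.059 0.052 0.045 0.053 0.05  0.054 0.046 0.051 0.051]]
hole 161 [0.64866213 0.20387749 0.02237415] -0.0016998879904216197
54.585 [0.53457111 0.27036824]
144.585 [0.46503176 0.17257111]
234.585 [0.56282889 0.10303176]
324.585 [0.63236824 0.20082889]
shift/0.4 [ 0.9524 -0.5394 -0.2281] rot/30 [-1.0000e-04  0.0000e+00  1.2143e+00] norm 0.44724617957597884
```

Emit:
move_arm(
  targets=[
    [0,0,-0.045,0,0,0.25,1],
    [0,0,-0.045,0,0,0.25,1],
    [0,0,-0.045,0,0,0.25,1],
    [0,0,-0.045,0,0,0.25,1],
    [0,0,-0.045,0,0,0.25,1],
    [0.044,-0.101,0,0,0,0,1],
    [0.044,-0.101,0,0,0,0,1],
    [0.044,-0.101,0,0,0,0,1],
    [0.044,-0.101,0,0,0,0,1],
    [0.044,-0.101,0,0,0,0,1],
    [0.044,-0.101,0,0,0,0,1],
    [0.044,-0.101,0,0,0,0,1],
    [0.044,-0.101,0,0,0,0,1],
    [0.044,-0.101,0,0,0,0,1],
    [0.044,-0.101,0,0,0,0,1],
    [0,0,0,0,0,0,1],
    [0,0,0,0,0,0,1],
  ],
)

```text
time_s: 2.4
tcp_pos: [0.4903, -0.1468, 0.3286]
tool_rot: [3.141, 0.0, -0.227]
wrist_force: [0.1, 0.2, -0.8]
grip_width: 0.0881
gripper_force: 0.0
```

```bash
python3 - <<'E'
from h import *
s=robot.observe();print(s['time_s'],s['tcp_pos'],s['tool_rot'])
p,d=robot.read_camera('wrist');cv2.imwrite('pics/w1.png',p[:,:,::-1]);np.save('w1d.npy',d);k=robot.camera_params('wrist');print(k)
tomove([.490,-.148,.174],-.229)
E
```

```text
2.4 [ 0.49034368 -0.14675894  0.32862805] [ 3.14136730e+00  3.18762452e-04 -2.26761325e-01]
{'K': array([[371.64829954,   0.        , 313.20695444],
       [  0.        , 371.64829954, 243.86904663],
       [  0.        ,   0.        ,   1.        ]]), 'T_tool_cam': array([[ 4.31136933e-04, -9.48844667e-01, -3.15742953e-01,
         8.37389815e-02],
       [ 9.99999903e-01,  4.38192370e-04,  4.86484283e-05,
         1.37060876e-03],
       [ 9.21963509e-05, -3.15742943e-01,  9.48844764e-01,
        -1.44916757e-01],
       [ 0.00000000e+00,  0.00000000e+00,  0.00000000e+00,
         1.00000000e+00]])}
shift/0.4 [0.0004 0.0009 0.3867] rot/30 [0.0005 0.0005 0.001 ] norm 0.15469229409498772
```

View pics/w1.png

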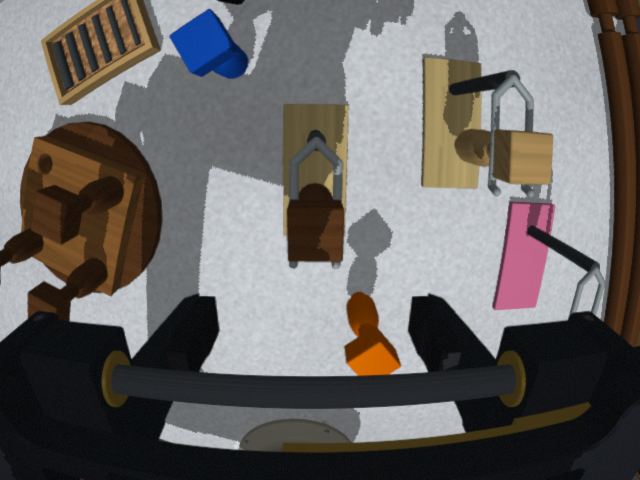

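The dark foot block shows at (316,232) between the open fingers, square to the view, so the yaw is right. I'll check its position, and the socket's at (45,162), with wrist depth.

```bash
cat >> h.py <<'E'
def wcloud(d,s):
    from scipy.spatial.transform import Rotation as R
    k=robot.camera_params('wrist');K=k['K'];v,u=np.mgrid[:480,:640]
    x=(u-K[0][2])/K[0][0];y=(v-K[1][2])/K[1][1];th=np.hypot(x,y)+1e-9;f=np.tan(th)/th
    P=np.stack([x*f*d,y*f*d,d],-1);T=k['T_tool_cam'];P=P@T[:3,:3].T+T[:3,3]
    return R.from_euler('xyz',s['tool_rot']).apply(P.reshape(-1,3)).reshape(480,640,3)+s['tcp_pos']
E
python3 - <<'E'
from h import *
s=robot.observe();d=np.load('w1d.npy');W=wcloud(d,s)
def rect(u0,u1,v0,v1,z0,z1,n):
    w=W[v0:v1,u0:u1].reshape(-1,3);q=w[(w[:,2]>z0)&(w[:,2]<z1)]
    print(n,len(q),np.round(q.mean(0),4),cv2.minAreaRect(q[:,:2].astype(np.float32)*1000))
rect(275,355,185,270,.196,.21,'foot');rect(480,560,120,190,.196,.21,'pale')
rect(25,130,120,300,.045,.055,'block');
w=W[150:178,33:58].reshape(-1,3);q=w[w[:,2]<.04];print('hole',len(q),q.mean(0))
E
```

```text
foot 3034 [ 0.4907 -0.1506  0.2008] ((489.8747253417969, -150.05374145507812), (44.252098083496094, 43.02985382080078), 76.8939208984375)
pale 2298 [ 0.5153 -0.3375  0.2007] ((514.4835205078125, -339.3805847167969), (45.33151626586914, 44.36274337768555), 79.68489074707031)
block 7250 [0.5508 0.167  0.0489] ((547.5372924804688, 184.56185913085938), (182.03036499023438, 181.93106079101562), 54.673709869384766)
hole 153 [0.63351332 0.21051428 0.02950555]
```

Emit:
move_arm(
  targets=[
    [0,0.006,0.08,0,0,0,1],
    [0,0,0.1,0,0,0,1],
    [0,0,0.1,0,0,0,1],
    [0,0,0.07,0,0,0,1],
    [0,0,0.0415,0,0,0,1],
    [0,0,0,0,0,0,1],
    [0,0,0,0,0,0,0.45],
    [0,0,0,0,0,0,0.3],
    [0,0,0,0,0,0,0.3],
    [0,0,0,0,0,0,0.3],
    [0,0,0,0,0,0,0.3],
    [0,0,0,0,0,0,0.3],
  ],
  squeeze=25,
)

```text
time_s: 3.65
tcp_pos: [0.4897, -0.1495, 0.1724]
tool_rot: [-3.141, -0.0, -0.229]
wrist_force: [0.3, -0.0, 1.5]
grip_width: 0.0438
gripper_force: 25.0
```

Emit:
move_arm(
  targets=[
    [0,0,-0.015,0,0,0,0.3],
    [0,0,-0.02,0,0,0,0.3],
    [0,0,-0.015,0,0,0,0.3],
    [0,0,0,0,0,0,0.3],
    [0,0,0,0,0,0,0.3],
  ],
)

```text
time_s: 4.15
tcp_pos: [0.4896, -0.1496, 0.1922]
tool_rot: [3.142, -0.0, -0.229]
wrist_force: [0.3, -0.6, -1.7]
grip_width: 0.0437
gripper_force: 25.0
```

Lifted 20 mm, and the force change matches the leg's weight. Now I'll draw it out along -x by 80 mm.

Emit:
move_arm(
  targets=[
    [-0.03,0,0,0,0,0,0.3],
    [-0.05,0,0,0,0,0,0.3],
    [-0.05,0,0,0,0,0,0.3],
    [-0.05,0,0,0,0,0,0.3],
    [-0.02,0,0,0,0,0,0.3],
    [0,0,-0.06,0,0,0,0.3],
    [0,0,-0.1,0,0,0,0.3],
    [0,0,-0.1,0,0,0,0.3],
    [0,0,-0.1,0,0,0,0.3],
    [0,0,-0.06,0,0,0,0.3],
    [0,0,0,0,0,0,0.3],
  ],
)

```text
time_s: 5.25
tcp_pos: [0.4127, -0.132, 0.3627]
tool_rot: [3.139, -0.006, -0.229]
wrist_force: [0.5, -1.0, -2.9]
grip_width: 0.0438
gripper_force: 25.0
```

```bash
python3 - <<'E'
from h import *
s=robot.observe();print(s['tcp_pos'],s['wrist_force'])
p,d=robot.read_camera('side');cv2.imwrite('pics/s2.png',cv2.resize(p[110:360,220:460,::-1],None,fx=2.4,fy=2.4))
tomove([.632,.200,.36],-.619)
E
```

```text
[ 0.41268107 -0.13201988  0.36270501] [ 0.49550197 -0.95161255 -2.87702848]
shift/0.4 [ 3.474e-01 -9.322e-01  8.000e-04] rot/30 [ 5.000e-04 -3.700e-03  7.455e-01] norm 0.3979462298158006
```

View pics/s2.png

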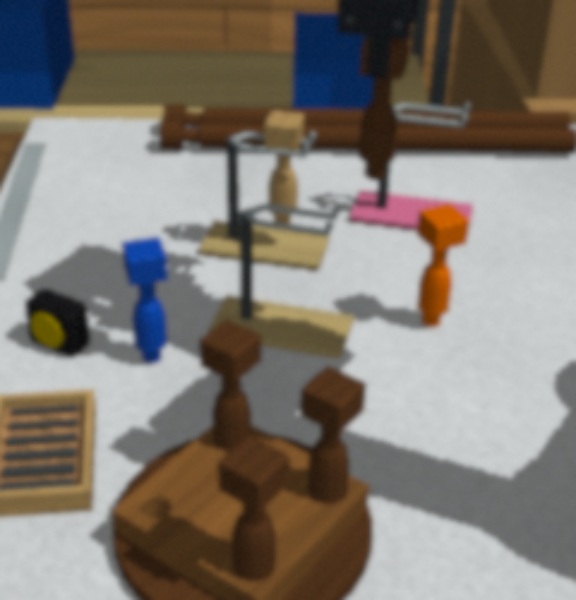

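The dark leg at crop (380,110) is held upright, the hook is empty, and the pale leg at (285,160) still hangs. Moving over the socket.

Emit:
move_arm(
  targets=[
    [0.0386,-0.1036,0,0,0,0,0.3],
    [0.0386,-0.1036,0,0,0,0,0.3],
    [0.0386,-0.1036,0,0,0,0,0.3],
    [0.0386,-0.1036,0,0,0,0,0.3],
    [0.0386,-0.1036,0,0,0,0,0.3],
    [0.0386,-0.1036,0,0,0,0,0.3],
    [0.0386,-0.1036,0,0,0,0,0.3],
    [0.0386,-0.1036,0,0,0,0,0.3],
    [0.0386,-0.1036,0,0,0,0,0.3],
    [0,0,0,0,0,0.2485,0.3],
    [0,0,0,0,0,0.2485,0.3],
    [0,0,0,0,0,0.2485,0.3],
    [0,0,0,0,0,0,0.3],
    [0,0,0,0,0,0,0.3],
  ],
)

```text
time_s: 6.7
tcp_pos: [0.6317, 0.2002, 0.3584]
tool_rot: [3.14, 0.002, -0.616]
wrist_force: [0.3, 1.1, -1.9]
grip_width: 0.0441
gripper_force: 25.0
```

```bash
python3 - <<'E'
from h import *
s=robot.observe();print(s['tcp_pos'],s['tool_rot'])
p,d=robot.read_camera('wrist');cv2.imwrite('pics/w3.png',p[:,:,::-1]);W=wcloud(d,s)
def rect(m,n):
    q=W[m];print(n,len(q),np.round(q.mean(0),4),cv2.minAreaRect(q[:,:2].astype(np.float32)*1000))
z=W[...,2];near=np.hypot(W[...,0]-.548,W[...,1]-.186)<.14
rect(near&(z>.044)&(z<.055),'block')
f=(near&(z>.178)&(z<.19)).astype(np.uint8)
n,l,st,_=cv2.connectedComponentsWithStats(f)
for i in range(1,n):
    if st[i,4]>200: rect(l==i,'feet')
p,dt=robot.read_camera('top');T=cloud('top',dt)
m=(T[...,2]>.34)&(np.abs(T[...,0]-.632)<.04)&(np.abs(T[...,1]-.2)<.04);print('top',m.sum())
E
```

```text
[0.63169069 0.20023817 0.35835902] [ 3.13977514e+00  2.02279090e-03 -6.15675844e-01]
block 10433 [0.5644 0.1669 0.0488] ((549.5260620117188, 183.76161193847656), (180.37265014648438, 176.50750732421875), 54.661617279052734)
feet 2037 [0.5638 0.1023 0.1826] ((562.5596313476562, 101.73666381835938), (44.60101318359375, 44.45941925048828), 55.44746017456055)
feet 842 [0.4734 0.1651 0.1824] ((465.86346435546875, 170.49366760253906), (44.31045913696289, 42.376216888427734), 54.03570556640625)
top 1955
```

View pics/w3.png

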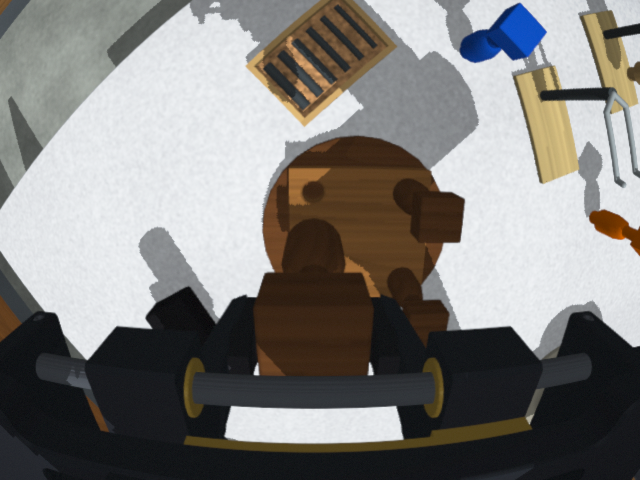

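The held leg, with body at (313,240) and foot at (314,320), is in line laterally with the socket at (313,190). I'll measure both in the same wrist view.

```bash
python3 - <<'E'
from h import *
s=robot.observe()
p,d=robot.read_camera('wrist');z0=.0489
# project pixel rays onto z=z0 plane
A=wcloud(np.full((480,640),1.,np.float32),s);O=wcloud(np.zeros((480,640),np.float32),s)
t=(z0-O[...,2])/(A[...,2]-O[...,2]);G=O+(A-O)*t[...,None]
W=wcloud(d,s)
g=cv2.cvtColor(p,cv2.COLOR_RGB2GRAY);r=g[170:212,290:338];print(r[::4,::3])
m=np.zeros_like(g);m[170:212,290:338]=W[170:212,290:338,2]<.042
c=max(cv2.findContours(m,0,1)[0],key=cv2.contourArea);e=cv2.fitEllipse(c);print('hole depth',e)
q=G[c[:,0,1],c[:,0,0],:2];print(cv2.minEnclosingCircle((q*1000).astype(np.float32)))
# held foot top
w=W[260:380,240:390].reshape(-1,3);k=(w[:,2]>.375)&(w[:,2]<.395);w=w[k];print('held top',len(w),w.mean(0),cv2.minAreaRect((w[:,:2]*1000).astype(np.float32)))
from scipy.spatial.transform import Rotation as R
b=W[215:272,270:352].reshape(-1,3);b=R.from_euler('xyz',s['tool_rot']).inv().apply(b-s['tcp_pos'])
for lo in [.06,.07,.08,.09,.1,.11]:
    k=b[(b[:,2]>lo)&(b[:,2]<lo+.01)];k=k[abs(k[:,1])<.03]
    if len(k)>5:print(lo,len(k),'y',k[:,1].min().round(4),k[:,1].max().round(4),'xfront',np.percentile(k[:,0],98).round(4))
E
```

```text
[[122 123 124 123 122 121 123 123 123 124 121 121 122  84  70  69]
 [122 122 121 123 122 121 124 122 123 123 124 118  71  70  69  69]
 [119 120 120 120 120 120 121 122 121 121 100  69  69  69  70  69]
 [117 116 117 116 115 112  84  51  48  49  58  63  65  66  63  64]
 [106 109 109 110 101  44  40  39  39  42  42  54  62  63  62  63]
 [116 118 121 120  78  40  39  40  40  39  41  45  65  68  68  67]
 [114 117 117 117  71  43  41  39  39  40  43  48  64  66  65  65]
 [108 111 114 120  99  52  49  46  44  48  47  64  66  66  67  68]
 [111 113 113 112 113  95  68  53  52  54  58  62  60  60  60  61]
 [ 61  63  62  61  65  62  61  61  61  61  62  60  61  61  61  59]
 [ 62  63  66  65  63  63  63  65  80  65  64  61  62  62  63  61]]
hole depth ((312.776611328125, 191.07479858398438), (20.057735443115234, 21.180953979492188), 99.50189971923828)
((632.5604858398438, 199.23228454589844), 13.803632736206055)
held top 10880 [0.63891635 0.19382526 0.38636225] ((636.1976928710938, 195.29751586914062), (59.525394439697266, 33.083648681640625), 55.834739685058594)
0.06 550 y -0.0192 0.0197 xfront 0.0197
0.07 235 y -0.0179 0.0191 xfront 0.0199
0.08 228 y -0.0179 0.0191 xfront 0.0202
0.09 186 y -0.0179 0.0191 xfront 0.0197
0.1 111 y -0.0168 0.0194 xfront 0.0202
```

Emit:
move_arm(
  targets=[
    [0.0026,0,0.04,0,0,0,0.3],
    [0,0,0.08,0,0,0,0.3],
    [0,0,0.08,0,0,0,0.3],
    [0,0,0.08,0,0,0,0.3],
    [0,0,0.07,0,0,0,0.3],
    [0,0,0.04,0,0,0,0.3],
    [0,0,0.02,0,0,0,0.3],
    [0,0,0,0,0,0,0.3],
    [0,0,0,0,0,0,0.3],
  ],
)

```text
time_s: 7.75
tcp_pos: [0.6328, 0.1997, 0.1972]
tool_rot: [-3.14, -0.001, -0.619]
wrist_force: [0.4, 0.4, -2.2]
grip_width: 0.0435
gripper_force: 25.0
```

Emit:
move_arm(
  targets=[
    [0,0,0.015,0,0,0,0.3],
    [0,0,0.015,0,0,0,0.3],
    [0,0,0.01,0,0,0,0.3],
    [0,0,0.01,0,0,0,0.3],
    [0,0,0.01,0,0,0,0.3],
    [0,0,0.01,0,0,0,0.3],
    [0,0,0,0,0,0,0.3],
  ],
)

```text
time_s: 8.45
tcp_pos: [0.6322, 0.1996, 0.1674]
tool_rot: [3.141, 0.001, -0.619]
wrist_force: [-0.2, 0.3, -1.8]
grip_width: 0.0439
gripper_force: 25.0
```

Tenon about 13 mm in without contact. Continuing.

Emit:
move_arm(
  targets=[
    [0,0,0.01,0,0,0,0.3],
    [0,0,0.0075,0,0,0,0.3],
    [0,0,0.005,0,0,0,0.3],
    [0,0,0.005,0,0,0,0.3],
    [0,0,0,0,0,0,0.3],
  ],
)

```text
time_s: 8.95
tcp_pos: [0.6324, 0.1996, 0.1569]
tool_rot: [3.141, 0.0, -0.619]
wrist_force: [0.1, -0.5, -1.2]
grip_width: 0.0436
gripper_force: 25.0
```

Emit:
move_arm(
  targets=[
    [0,0,0.003,0,0,0,0.3],
    [0,0,0.0025,0,0,0,0.3],
    [0,0,0.0025,0,0,0,0.3],
    [0,0,0,0,0,0,0.3],
  ],
)

```text
time_s: 9.35
tcp_pos: [0.6325, 0.1996, 0.1545]
tool_rot: [-3.141, -0.001, -0.619]
wrist_force: [-1.4, -0.7, 1.8]
grip_width: 0.0436
gripper_force: 25.0
```

Emit:
move_arm(
  targets=[
    [0,0,0.0015,0,0,0,0.3],
    [0,0,0,0,0,0,0.3],
  ],
)

```text
time_s: 9.55
tcp_pos: [0.6326, 0.1996, 0.1545]
tool_rot: [-3.141, -0.001, -0.619]
wrist_force: [-2.8, -0.5, 5.8]
grip_width: 0.0435
gripper_force: 25.0
```

The shoulder is seated: force rises while TCP z holds at the predicted height. Releasing and withdrawing.

Emit:
move_arm(
  targets=[
    [0,0,0,0,0,0,0.55],
    [0,0,0,0,0,0,0.65],
    [0,0,0,0,0,0,0.75],
    [0,0,0,0,0,0,0.75],
    [0,0,0,0,0,0,0.75],
    [0,0,-0.03,0,0,0,0.75],
    [0,0,-0.06,0,0,0,0.75],
    [0,0,-0.1,0,0,0,0.75],
    [0,0,-0.1,0,0,0,0.75],
    [0,0,-0.1,0,0,0,0.75],
    [-0.1,0,-0.05,0,0,0,0.75],
    [-0.1,0,0,0,0,0,0.75],
    [0,0,0,0,0,0,0.75],
    [0,0,0,0,0,0,0.75],
  ],
)

```text
time_s: 10.95
tcp_pos: [0.567, 0.2463, 0.3304]
tool_rot: [-3.141, -0.001, -0.618]
wrist_force: [0.8, 1.4, -0.3]
grip_width: 0.0662
gripper_force: 0.0
```

```bash
python3 - <<'E'
from h import *
s=robot.observe();print(s['tcp_pos'],s['wrist_force'])
p,d=robot.read_camera('wrist');W=wcloud(d,s);cv2.imwrite('pics/w4.png',p[:,:,::-1])
z=W[...,2];near=np.hypot(W[...,0]-.548,W[...,1]-.186)<.15
n,l,st,_=cv2.connectedComponentsWithStats((near&(z>.176)&(z<.2)).astype(np.uint8))
for i in range(1,n):
    if st[i,4]>150:
        q=W[l==i];print(st[i,4],np.median(q[:,2]),cv2.minAreaRect(q[:,:2].astype(np.float32)*1000))
p,_=robot.read_camera('side');cv2.imwrite('pics/s4.png',cv2.resize(p[110:400,180:460,::-1],None,fx=2,fy=2))
E
```

```text
[0.56696167 0.24631564 0.33042697] [ 0.76550735  1.37728852 -0.34832593]
3072 0.18291964749568507 ((632.344482421875, 198.8819580078125), (44.593101501464844, 43.063350677490234), 54.717613220214844)
2635 0.18280984040739007 ((562.489990234375, 101.98554992675781), (44.85139465332031, 44.082130432128906), 54.70454788208008)
2487 0.1827488122302043 ((533.6905517578125, 268.6297912597656), (43.863739013671875, 44.34062576293945), 55.243717193603516)
2173 0.18266955852832473 ((464.3025207519531, 171.45729064941406), (44.95760726928711, 44.74751281738281), 55.033287048339844)
```

View pics/s4.png

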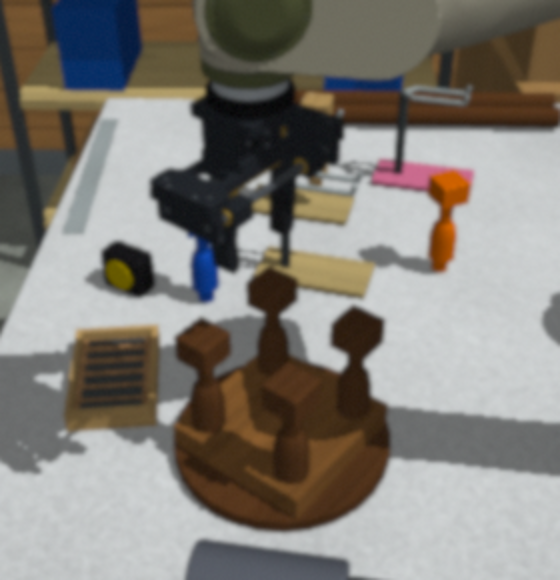

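All four legs stand upright with their feet level (0.183 m). The new one is at crop (203,375), the stool hasn't moved, and the gripper is clear. Handing in.

```bash
python3 -c "
from station import robot
print(robot.close_job())"
```

```text
the job is handed in; nothing more can be done
None
```

The dark leg is in the empty socket, upright with its shoulder on the block and its foot level with the other three; the pale leg was left hanging, the stool did not move, and the job was handed in at about 11 s.

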